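Turn the long leaf of the meal planner

TASK

Push the long leaf of the meal planner up and over its spine with the fingertips and press it down until it lies flat on the other side. Do not take the leaf between the fingers, leave the short leaf as it stands, do not shift or lift the planner, and do not disturb the jars and the timer around it.

Things in the scene. Friction and masses are not known exactly. Their poses are not given: they have to be found in the camera images.
- planner: loose wooden board 200 x 250 x 14 mm, 1.5 kg, lying flat, with a steel spine rod across its middle (axis 19 mm above the worktop) and two white leaves hinged on the rod. Origin: centre of underside; x along the spine (roughly away from the robot), y left across it, z up. Both leaves start ajar on the -y (right) side, the short one at the far (+x) end; the left side is bare
- long_leaf (a joint): angle of the long leaf in rad: 0 = flat on the right (-y) side, 1.57 = upright, 3.14 = flat on the left (+y) side, with stops at both ends. It starts ajar at 0.3 to 0.9. The hinge is stiff (0.1 N m of friction): the leaf stays at any angle where it is left
- long_leaf_edge (a point): middle of the free edge of the long leaf: a stiff white panel 110 mm along the spine, reaching 105 mm from the spine axis, 5 mm thick, 80 g. Turns with the leaf: x along the spine, -y from the spine to the free edge, z across the thickness (up at angle 0)
- long_leaf_hinge (a point): point on the spine axis at the middle of the long leaf's length (30 mm to the near side of the planner's centre, 19 mm above the worktop); turns with the leaf
- short_leaf (a joint): angle of the short leaf in rad, counted in the same way; it starts ajar at 0.3 to 0.7 and has the same stiff hinge
- short_leaf_edge (a point): middle of the free edge of the short leaf: the same panel but only 50 mm along the spine, centred 92 mm farther along the spine than the long leaf (12 mm gap between the leaves)
- honey_jar: glass jar with a red lid, 61 mm across, 86 mm high, loose, standing beyond the far end of the planner, towards its right. Origin: centre of its underside
- timer: white round wind-up kitchen timer, 64 mm across, 54 mm high, loose, standing beyond the far end of the planner, to the left of the honey jar. Origin: centre of its underside
- spice_jar: small spice jar with a dark cap, 41 mm across, 105 mm high, loose, standing to the right of the planner beside the short leaf. Origin: centre of its underside

How it is judged:
On the way:
1. the long leaf has been brought up past upright (value of joint long_leaf above 1.6 rad), for 0.05 s.
At the end, for the whole second after the job is handed in: the long leaf lies flat on the left side (within 0.11 rad of its stop), the short leaf's edge is within 30 mm of where it was, the planner within 20 mm, jars and timer within 25 mm of where they were, all at rest (value of joint long_leaf above 3.03 rad and distance of short_leaf_edge from where it was at the start of the episode below 0.03 m and distance of planner from where it was at the start of the episode below 0.02 m and linear speed of planner below 0.02 m/s and distance of each of honey_jar, timer, spice_jar from where it was at the start of the episode below 0.025 m); the robot touches nothing.
It fails at once if the long leaf is taken between the fingers (contact force between the fingers and planner above 0.5 N and x of the grasp point in the frame of long_leaf_edge between -0.06 and 0.06 m and y of the grasp point in the frame of long_leaf_edge between -0.004 and 0.095 m and z of the grasp point in the frame of long_leaf_edge between -0.004 and 0.004 m).
It fails at once if the short leaf is moved (distance of short_leaf_edge from where it was at the start of the episode above 0.03 m).
It fails at once if the planner is shifted (distance of planner from where it was at the start of the episode above 0.02 m).
It fails at once if the planner is lifted or tipped (height (world z) of planner above 0.012 m or angle between planner's own z axis and vertical above 0.1 rad).
It fails at once if a jar or the timer is pushed, lifted or tipped (distance of any of honey_jar, timer, spice_jar from where it was at the start of the episode above 0.025 m or angle between any of honey_jar, timer, spice_jar's own z axis and vertical above 0.3 rad).
It also fails if it takes over 40 s, if anything falls off the work surface, if the arm or the gripper's body presses on something with over 40 N, if the wrist force passes 120 N, or if a joint passes its speed limit or range.

ROBOT

A 6-joint arm with a two-finger parallel gripper is mounted at the origin on a cart in front of the work surface, level with it; the furniture and walls round the work are solid. World frame = base frame: x ahead of the robot, y to its left, z up, the work surface at z = 0. Lengths are in m, angles in rad, forces in N, time in s.
With the tool pointing down it reaches from about 0.375 to 0.975 m from the base axis. Payload 3.8 kg.
Tool frame: the origin (TCP) lies midway between the tips of the shut fingers; the grasp point (between the pads) lies 19 mm behind it; x points along the fingers, y is the direction in which the jaws open and shut, and the axes are right-handed (so a half turn about x gives the same grasp; the last joint's range is limited). The gripper opens to 88 mm and grips with 3 to 60 N. Pads are 18 mm wide; open, the fingers measure 123 mm over their backs; the gripper's body (75 mm by 187 mm) begins 45 mm behind the grasp point.
Start: joints at [1.104, 0.264, 1.604, -0, 1.274, -0.037], TCP at [0.281, 0.614, 0.239] pointing down, gripper open.
Joint ranges: [-2.63, 2.63], [-0.94, 2.18], [0.31, 2.57], [-1.31, 4.45], [0, 2.66], [-2.55, 2.55]. Speed limits (rad/s): [2.57, 2.57, 3.14, 3.14, 3.14, 3.14].

INTERFACE

Orientations are given as a rotation vector (axis times angle).
In Python, from cell import manip, inverse_kinematics, cams, order gives the robot as it stands. Calls block until the motion is done:
- manip.move_pose(position, orientation): joint-space move of the TCP to a pose.
- manip.move_linear(position, rate=0.15, rot=None): straight line of the TCP; rot=None keeps the orientation; rate is the mean speed in m/s.
- manip.set_joints(angles): joint-space move.
- manip.set_gripper(opening, force=None): finger opening in m; force is the grip in N (None keeps the last); returns when the fingers have stopped.
- manip.dwell(seconds).
- inverse_kinematics(position, orientation): joint angles nearest the present ones, or None.
- manip.state(): the state.
- cams.capture(name): name is "scene" or "top" or "wrist"; returns a dict with "image" (400x640x3 uint8, blue, green, red), "z_map" (400x640 float32, m along the optical axis (not along the pixel's ray), 0 where there is no reading), "intrinsics" (3x3 intrinsics, pixels), "k1" (the pictures are not rectified: a ray, as slopes to the right and down, at radius r is drawn at 1 + k1 r^2 times it, then the intrinsics apply), "position" and "orientation" of the camera in the world; the wrist camera has in their place "T_tool_cam" (4x4, takes a point from camera to tool coordinates, whose origin is the TCP and whose axes are the tool frame's). Camera axes: x right, y down, z forward; pixel columns grow to the right and rows downward; lengths in m; the calibration is good to about 2 mm. A picture is of the moment at which its call begins: read the wrist's pose just before it.
A pose or a line that the arm cannot do raises manip.IKError and nothing moves.
- order.close_job(): hands the job in, once; it reports no verdict.
The state is a dict: "clock": time; "joint_pos": joint angles; "joint_velocities": joint speeds; "tau": joint torques, N m; "tool_pos": TCP position; "tcp_rot": TCP orientation; "contact_force": force on the tool from outside, world axes, zero at the start; "moment": the same for the moment, N m; "gripper_width": finger opening in m.
Only numpy, scipy, OpenCV 4.12 (cv2) and the standard library are available. Lean on these libraries where they do the work, as an engineer would, in place of code of your own. Each camera call takes 0.05 s, during which the arm holds its last target.

## Working session

There is one attempt and no reset: what is moved stays moved. The work goes in short steps, each a Python script; the robot and the scene stay as the last script left them, time stands still between calls to the robot, and variables do not carry over. Pictures are saved under pics/ and viewed, and the job is handed in when it is done.

```bash
ls; mkdir -p pics
python3 - <<'E'
from cell import manip,cams
import cv2,numpy as np
for n in ["scene","top","wrist"]:
    c=cams.capture(n); cv2.imwrite(f"pics/a_{n}.png",c["image"]); np.savez(f"a_{n}.npz",**c)
    print(n,c["intrinsics"].tolist() if hasattr(c["intrinsics"],'tolist') else c["intrinsics"],c["k1"],c.get("position"),c.get("orientation"),c.get("T_tool_cam"))
s=manip.state();print(s)
E
```

```text
pics
scene [[478.4529800123102, 0.0, 315.2890128305546], [0.0, 478.4529800123102, 193.17582775930592], [0.0, 0.0, 1.0]] 0.023582389490326604 [ 0.17126158 -0.31862676  0.65856849] [-2.16566063  1.05055756 -0.43520725] None
top [[363.3390347306869, 0.0, 322.0834774805012], [0.0, 363.3390347306869, 200.47208711648688], [0.0, 0.0, 1.0]] -0.0013525094677976797 [0.50443071 0.03447904 0.87069092] [-2.09539641  2.15609576 -0.18113233] None
wrist [[310.19038427504455, 0.0, 322.8542819129739], [0.0, 310.19038427504455, 201.81912199413878], [0.0, 0.0, 1.0]] -0.04037502427274062 None None [[-1.06780514e-03 -2.74210638e-01  9.61669062e-01 -1.45041716e-01]
 [ 9.99999211e-01  3.43025868e-04  1.20817616e-03  9.52233155e-04]
 [-6.61172121e-04  9.61669594e-01  2.74210056e-01 -7.06728681e-02]
 [ 0.00000000e+00  0.00000000e+00  0.00000000e+00  1.00000000e+00]]
{'clock': 0.15, 'joint_pos': array([ 1.10409449e+00,  2.64548140e-01,  1.60505543e+00,  9.23392447e-06,
        1.27370516e+00, -3.69128299e-02]), 'joint_velocities': array([ 0.00035639, -0.00192944, -0.00448609, -0.00043203,  0.00199708,
       -0.00026253]), 'tau': array([-3.55691354e-04, -5.02847636e+01, -3.57469761e+01,  7.28325918e-02,
        2.50750937e-02, -9.78945923e-05]), 'tool_pos': array([0.28101697, 0.61311553, 0.23769819]), 'tcp_rot': array([ 0.33579513,  1.54482197, -0.33841894]), 'contact_force': array([ 0.62339907, -0.18271374,  0.27728297]), 'moment': array([ 0.01278235, -0.01848225,  0.03998071]), 'gripper_width': 0.08819288433173124}
```

View pics/a_top.png

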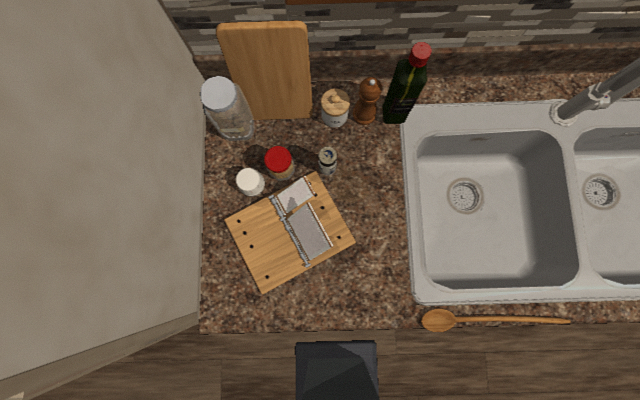

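View pics/a_scene.png

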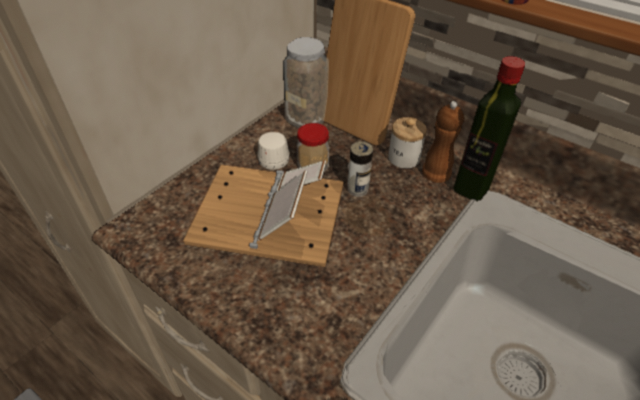

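View pics/a_wrist.png

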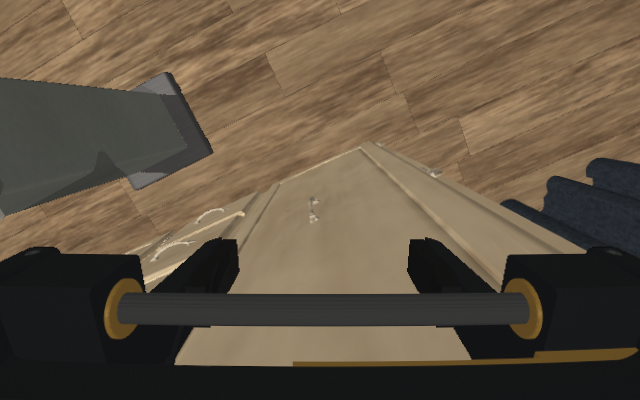

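```bash
cat > h.py <<'E'
import numpy as np,cv2
from scipy.spatial.transform import Rotation as R
def load(n): return dict(np.load(n,allow_pickle=True))
def pose(c,tp=None,tr=None):
    if 'position' in c and c['position'].dtype!=object:
        return R.from_rotvec(c['orientation']).as_matrix(),c['position']
    T=c['T_tool_cam'];A=R.from_rotvec(tr).as_matrix();return A@T[:3,:3],A@T[:3,3]+tp
def slopes(c,uv):
    uv=np.atleast_2d(np.float64(uv));K=c['intrinsics'];k=float(c['k1'])
    d=np.c_[(uv[:,0]-K[0,2])/K[0,0],(uv[:,1]-K[1,2])/K[1,1]];s=d.copy()
    for _ in range(20): s=d/(1+k*(s**2).sum(1,keepdims=True))
    return s
def rays(c,uv,P=None):
    M,p=P or pose(c); s=slopes(c,uv); return p,np.c_[s,np.ones(len(s))]@M.T
def onplane(c,uv,z,P=None):
    p,d=rays(c,uv,P); return p+d*((z-p[2])/d[:,2])[:,None]
def depthpt(c,uv,P=None):
    p,d=rays(c,uv,P);uv=np.atleast_2d(uv).astype(int);return p+d*c['z_map'][uv[:,1],uv[:,0]][:,None]
def cloud(c,P=None):
    v,u=np.mgrid[0:400,0:640];uv=np.c_[u.ravel(),v.ravel()];p,d=rays(c,uv,P)
    return (p+d*c['z_map'].ravel()[:,None]).reshape(400,640,3)
E
python3 - <<'E'
from h import *
np.set_printoptions(precision=3,suppress=True)
c=load('a_top.npz');X=cloud(c)
for u,v in [(60,60),(60,200),(60,350),(180,200),(195,300),(210,200),(250,250),(300,210),(312,236),(278,158),(248,180),(328,155),(337,370),(640//2,340)]: print(u,v,X[v,u],c['z_map'][v,u])
for n in ('top','scene'):
    c=load(f'a_{n}.npz'); cr=c['image'][130:300,200:370] if n=='top' else c['image'][110:270,170:400]
    k=4 if n=='top' else 3
    cv2.imwrite(f'pics/b_{n}.png',cv2.resize(cr,None,fx=3.4,fy=3.4,interpolation=cv2.INTER_CUBIC))
E
```

```text
60 60 [0.748 0.336 0.487] 0.42159522
60 200 [0.586 0.334 0.468] 0.4122884
60 350 [0.42  0.334 0.445] 0.40533674
180 200 [0.647 0.333 0.129] 0.7559857
195 300 [0.435 0.334 0.018] 0.8288444
210 200 [ 0.669  0.312 -0.001] 0.8880959
250 250 [0.545 0.21  0.015] 0.8504313
300 210 [0.627 0.087 0.073] 0.8066804
312 236 [0.569 0.062 0.068] 0.80190563
278 158 [0.744 0.134 0.086] 0.8151792
248 180 [0.704 0.208 0.053] 0.84045947
328 155 [0.742 0.022 0.105] 0.79540014
337 370 [ 0.109  0.002 -0.612] 1.3899157
320 340 [ 0.162  0.07  -0.912] 1.6945603
```

Run:
```python
from h import *
from cell import manip,inverse_kinematics
np.set_printoptions(precision=3,suppress=True)
s=manip.state()
c=load('a_wrist.npz');P=pose(c,s['tool_pos'],s['tcp_rot']);X=cloud(c,P)
print(P, R.from_rotvec(s['tcp_rot']).as_matrix())
for u,v in [(320,100),(320,150),(320,250),(365,145),(200,350),(300,345),(400,345),(450,345),(280,190),(450,240),(560,200)]: print(u,v,X[v,u],c['z_map'][v,u])
c=load('a_top.npz');X=cloud(c)
m=(X[...,1]>.325)&(X[...,1]<.345); print('wall x range',np.percentile(X[m][:,0],[0,1,99,100]),np.percentile(X[m][:,2],[0,100]))
c=load('a_scene.npz');X=cloud(c)
m=(X[...,1]>.32)&(X[...,1]<.35)&(X[...,2]>.05); print('scene wall x range',np.percentile(X[m][:,0],[0,1,99,100]),np.percentile(X[m][:,2],[0,100]))
for u,v in [(20,10),(60,60),(5,30),(100,232),(80,200),(40,200)]: print(u,v,X[v,u])
```

```text
(array([[ 0.416,  0.875,  0.249],
       [ 0.909, -0.4  , -0.115],
       [-0.001,  0.274, -0.962]]), array([0.217, 0.644, 0.383])) [[-0.001  0.417  0.909]
 [-0.002  0.909 -0.417]
 [-1.    -0.002 -0.   ]]
320 100 [ 0.164  0.655 -0.916] 1.2345581
320 150 [0.217 0.644 0.383] 0.0
320 250 [0.371 0.569 0.013] 0.40265325
365 145 [ 0.368  0.729 -0.669] 1.0388784
200 350 [0.37  0.44  0.133] 0.30184373
300 345 [0.37  0.554 0.179] 0.24456733
400 345 [0.371 0.629 0.215] 0.20166864
450 345 [0.37  0.658 0.229] 0.18391782
280 190 [ 0.368  0.429 -0.544] 0.9537478
450 240 [0.373 0.706 0.11 ] 0.2944441
560 200 [ 0.913  1.377 -0.794] 1.2205044
wall x range [-0.089  0.393  0.973  1.002] [-0.924  0.57 ]
scene wall x range [0.372 0.379 0.972 1.   ] [0.05  0.406]
20 10 [0.406 0.334 0.387]
60 60 [0.427 0.333 0.31 ]
5 30 [0.384 0.348 0.365]
100 232 [0.369 0.319 0.003]
80 200 [0.373 0.353 0.059]
40 200 [ 0.366  0.566 -0.073]
```

View pics/b_top.png

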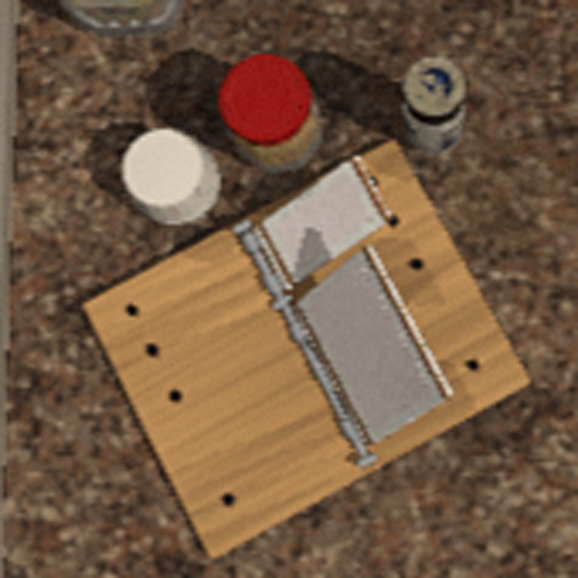

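View pics/b_scene.png

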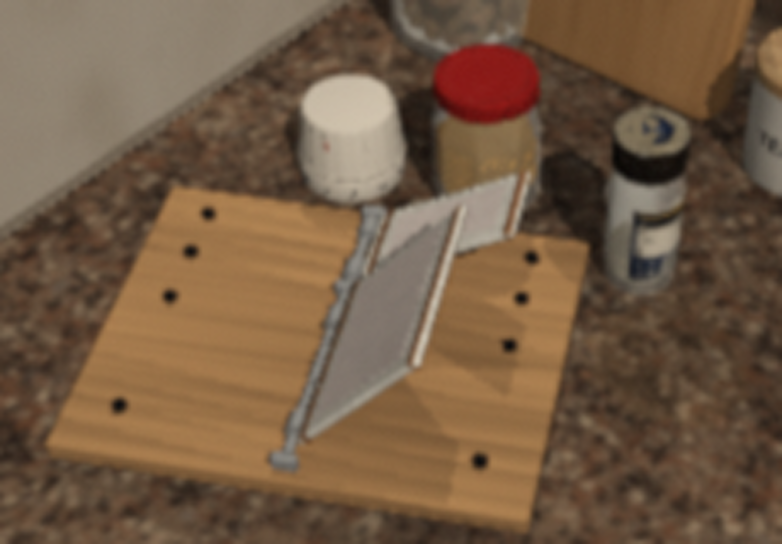

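Run:
```python
from h import *
np.set_printoptions(precision=4,suppress=True)
c=load('a_top.npz');X=cloud(c)
t=lambda p: np.float64(p)/3.4+[200,130]
cor=onplane(c,t([(85,302),(397,142),(528,382),(212,557)]),.014)
print(cor); ctr=cor.mean(0); ex=(cor[0]-cor[3]+cor[1]-cor[2]);ex/=np.linalg.norm(ex[:2]); ang=np.arctan2(ex[1],ex[0])
print('ctr',ctr,np.degrees(ang),np.linalg.norm(cor[0]-cor[1]),np.linalg.norm(cor[1]-cor[2]))
# spine ends at z=.019
sp=onplane(c,t([(245,230),(365,460)]),.022);d=sp[0]-sp[1];print('spine',sp,sp.mean(0),np.degrees(np.arctan2(d[1],d[0])),np.linalg.norm(d))
ey=np.array([-np.sin(ang),np.cos(ang),0]);ex=np.array([np.cos(ang),np.sin(ang),0]);np.savez('pl.npz',ctr=ctr,ex=ex,ey=ey)
o=ctr.copy();o[2]=0
for n in ('top','scene'):
    c=load(f'a_{n}.npz');L=cloud(c)-o;L=np.stack([L@ex,L@ey,L[...,2]],-1)
    for nm,a,b in(('long',-80,20),('short',42,82)):
        m=(L[...,0]*1e3>a)&(L[...,0]*1e3<b)&(L[...,1]<-.015)&(L[...,1]>-.12)&(L[...,2]>.022)&(L[...,2]<.13)
        q=L[m];f=np.polyfit(q[:,1],q[:,2],1);print(n,nm,m.sum(),'ang',np.arctan(-f[0]),'z@0',f[1],'maxz',np.percentile(q[:,2],[50,98]),'miny',q[:,1].min())
    m=(L[...,2]>.04)&(abs(L[...,0])<.25)&(abs(L[...,1])<.25)
    for nm,zr in(('tops',(.05,.12)),):
        lab=cv2.connectedComponentsWithStats((m&(L[...,2]<.12)).astype(np.uint8))
        for i in range(1,lab[0]):
            q=L[lab[1]==i]
            if len(q)>30: print(n,len(q),q.min(0),q.max(0))
```

```text
[[ 0.6199  0.2703  0.014 ]
 [ 0.7286  0.049   0.014 ]
 [ 0.5554 -0.037   0.014 ]
 [ 0.444   0.1811  0.014 ]]
ctr [0.587  0.1159 0.014 ] 26.657056633160217 0.24652528999477824 0.19340631670536118
spine [[0.6663 0.1568 0.022 ]
 [0.5056 0.0761 0.022 ]] [0.586  0.1165 0.022 ] 26.659906596431533 0.17987044588107975
top long 1132 ang 0.8472653271318793 z@0 0.024131649527153742 maxz [0.0741 0.0994] miny -0.06985660597675564
top short 567 ang 0.511375331434725 z@0 0.022633004692532387 maxz [0.0531 0.0721] miny -0.09045702636395275
top 175 [ 0.2355 -0.1927  0.0401] [ 0.2499 -0.1562  0.113 ]
top 641 [ 0.1752 -0.2499  0.04  ] [ 0.2421 -0.2009  0.0999]
top 693 [ 0.1165 -0.0845  0.0401] [ 0.1787 -0.0215  0.0898]
top 378 [ 0.0763 -0.1722  0.0415] [ 0.1157 -0.132   0.1076]
top 1830 [-0.0127  0.1182  0.04  ] [0.25 0.25 0.12]
top 486 [0.12   0.0006 0.04  ] [0.1765 0.057  0.0557]
top 563 [ 0.0388 -0.0905  0.0401] [ 0.0893 -0.0275  0.074 ]
top 1243 [-0.0828 -0.0699  0.04  ] [ 0.0272 -0.0133  0.1013]
scene long 1014 ang 0.8417312370724429 z@0 0.025614524037094195 maxz [0.077  0.1004] miny -0.07003680177659653
scene short 410 ang 0.5095455542381774 z@0 0.023871927856793717 maxz [0.0595 0.0739] miny -0.09074681373697478
scene 4414 [-0.0151  0.1161  0.04  ] [0.25 0.25 0.12]
scene 413 [ 0.2323 -0.1937  0.04  ] [ 0.2499 -0.1506  0.1189]
scene 844 [ 0.1727 -0.2498  0.0401] [ 0.24   -0.2004  0.0999]
scene 1064 [ 0.1135 -0.0852  0.0403] [ 0.1762 -0.0216  0.09  ]
scene 528 [0.1162 0.0013 0.0401] [0.1734 0.0569 0.0573]
scene 850 [ 0.0721 -0.174   0.04  ] [ 0.117  -0.1316  0.1084]
scene 1608 [-0.0861 -0.0907  0.0401] [ 0.0894 -0.0134  0.1024]
```

```bash
cat >> h.py <<'E'
def rv(deg):
    a=np.radians(deg);y=np.array([np.cos(a),np.sin(a),0]);x=np.array([0,0,-1.]);return R.from_matrix(np.c_[x,y,np.cross(x,y)]).as_rotvec()
def w(x,y,z):
    d=np.load('pl.npz');p=d['ctr']+x*d['ex']+y*d['ey'];p[2]=z;return p
E
python3 - <<'E'
from h import *
from cell import manip,inverse_kinematics
np.set_printoptions(precision=3,suppress=True)
manip.set_gripper(0.0,10)
for p,a in [((.25,.45,.24),75),((.24,.32,.24),90),((.295,.235,.24),90),((.38,.08,.24),60)]:
    try: manip.move_linear(np.array(p),rate=.25,rot=rv(a))
    except manip.IKError as e: print('IK',p,e);break
    s=manip.state();print(s['clock'],s['tool_pos'],s['joint_pos'],s['contact_force'],s['gripper_width'])
E
```

```text
2.2667 [0.25  0.451 0.241] [ 1.015 -0.042  1.938  0.     1.243 -0.293] [0.854 0.731 0.304] 0.00040360161541539124
2.9417 [0.241 0.321 0.24 ] [ 0.865 -0.281  2.142  0.001  1.28  -0.704] [ 1.257  0.547 -0.898] 0.0005989943925190849
3.5 [0.295 0.236 0.24 ] [ 0.607 -0.333  2.179  0.001  1.295 -0.962] [-0.32   0.25   0.574] 0.0002845931680408438
4.3583 [0.38  0.081 0.24 ] [ 0.146 -0.309  2.163  0.001  1.288 -0.904] [-0.2    0.425  0.305] 0.00022051666688860573
```

Run:
```python
from h import *
from cell import manip,cams
np.set_printoptions(precision=3,suppress=True)
o=rv(26.66)
def go(y,z,r=.1):
    manip.move_linear(w(-.05,y,z),rate=r,rot=o)
    s=manip.state();print(s['clock'],y,z,s['tool_pos'],s['contact_force'])
go(-.14,.24,.25); go(-.14,.06,.2); go(-.10,.058,.15)
c=cams.capture('scene');cv2.imwrite('pics/c_scene.png',c['image'])
for y,z in [(-.082,.058),(-.07,.066),(-.05,.077)]: go(y,z,.08)
c=cams.capture('scene');cv2.imwrite('pics/d_scene.png',c['image'])
```

```text
5.5167 -0.14 0.24 [ 0.604 -0.031  0.24 ] [ 0.235 -0.492  0.644]
6.5667 -0.14 0.06 [ 0.606 -0.032  0.061] [ 0.337 -0.464 -0.205]
6.9833 -0.1 0.058 [0.588 0.004 0.059] [-0.702 -0.092 -0.339]
7.4083 -0.082 0.058 [0.579 0.02  0.058] [-0.454 -0.288  0.794]
7.7417 -0.07 0.066 [0.574 0.031 0.066] [-0.183  0.348 -0.35 ]
8.175 -0.05 0.077 [0.564 0.049 0.077] [0.565 0.18  0.005]
```

View pics/d_scene.png

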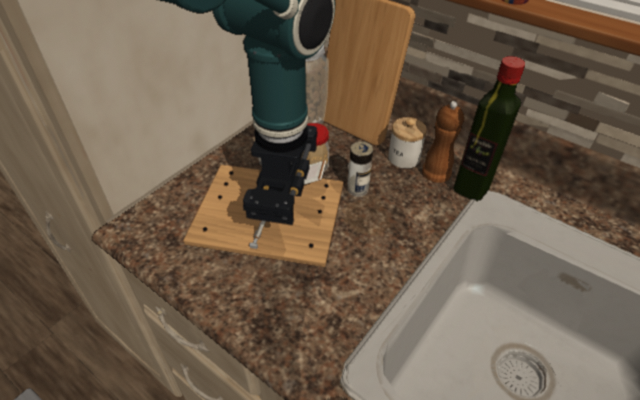

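The gripper hides the long leaf at about (275,190). The board corners and the spice jar at (360,165) haven't moved. I'll check the leaf from the top and wrist views.

Run:
```python
from h import *
from cell import manip,cams
s=manip.state()
a=cams.capture('top')['image'][110:310,190:400];b=cams.capture('wrist')['image']
cv2.imwrite('pics/e.png',np.hstack([cv2.resize(a,(420,400)),cv2.resize(b,(380,238*400//238))[:400]]))
```

```text
(no output)
```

View pics/e.png

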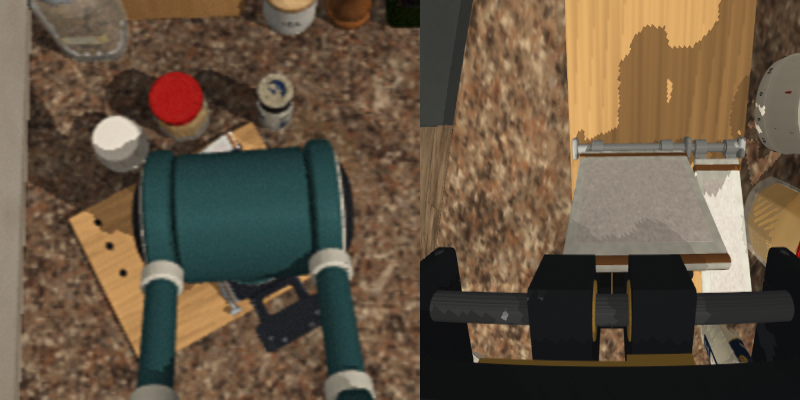

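The wrist view shows the leaf running from the spine at (650,150) to its edge at (645,260), which rests against the shut fingers. The short leaf behind at (720,230) is untouched. I'll carry on over the top.

Run:
```python
from h import *
from cell import manip,cams
np.set_printoptions(precision=3,suppress=True)
o=rv(26.66)
def go(y,z,r=.08):
    manip.move_linear(w(-.05,y,z),rate=r,rot=o)
    s=manip.state();print(round(s['clock'],2),round(y,3),round(z,3),s['tool_pos'],s['contact_force'])
go(-.03,.083)
for a in [1.57,1.8,2.0]:
    rho=.075
    y,z=rho*np.array([-np.cos(a),np.sin(a)])+.0025*np.array([-np.sin(a),-np.cos(a)])+[-.009,.019]
    go(y,z)
b=cams.capture('wrist')['image'];cv2.imwrite('pics/f.png',b)
```

```text
8.73 -0.03 0.083 [0.556 0.067 0.083] [ 0.021  0.082 -0.081]
9.15 -0.012 0.094 [0.548 0.084 0.095] [-1.574  0.19  -0.722]
9.52 0.006 0.093 [0.539 0.099 0.092] [ 0.278  0.147 -0.646]
9.85 0.02 0.088 [0.533 0.112 0.088] [-0.002 -0.768  0.361]
```

View pics/f.png

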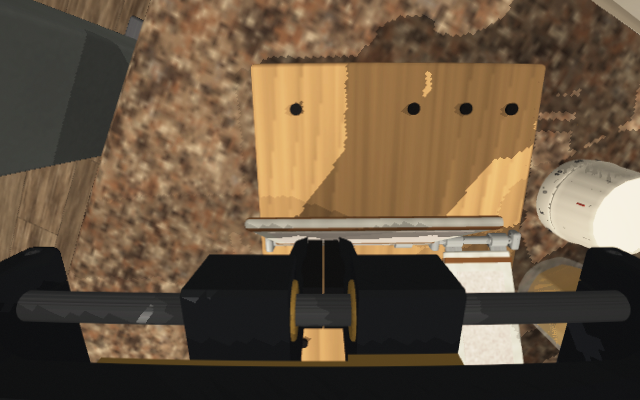

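The leaf stands just past upright, with its free edge along row 224 (columns 245–505) ahead of the fingertips. The short leaf at (485,310) and the timer at (590,205) haven't moved. Next I'll lay the leaf down.

Run:
```python
from h import *
from cell import manip,cams
np.set_printoptions(precision=3,suppress=True)
o=rv(26.66)
def go(y,z,r=.08):
    manip.move_linear(w(-.05,y,z),rate=r,rot=o)
    s=manip.state();print(round(s['clock'],2),round(y,3),round(z,3),s['tool_pos'],s['contact_force']);return s
for a in [2.2,2.4,2.6,2.8,3.0]:
    rho=.075
    y,z=rho*np.array([-np.cos(a),np.sin(a)])+.0025*np.array([-np.sin(a),-np.cos(a)])+[-.009,.019]
    go(y,z)
for z in (.025,.022,.020,.018,.016):
    s=go(.068,z,.03)
    if s['contact_force'][2]>6: break
go(.068,.06,.1); go(.068,.16,.15); go(-.05,.25,.2); manip.move_linear(np.array([.4,-.05,.3]),rate=.25)
for n in ('scene','top'):
    c=cams.capture(n);np.savez(f'z_{n}.npz',**c);cv2.imwrite(f'pics/z_{n}.png',c['image'])
    d=np.load('pl.npz');q=d['ctr'].copy();q[2]=0;L=cloud(c)-q;L=np.stack([L@d['ex'],L@d['ey'],L[...,2]],-1)
    m=(abs(L[...,0]+.03)<.045)&(L[...,1]>.03)&(L[...,1]<.1)&(L[...,2]<.12);q=L[m]
    f=np.polyfit(q[:,1],q[:,2],1);print(n,m.sum(),'angle',np.pi-np.arctan(f[0]),q[:,2].min(),q[:,2].max())
    m=(L[...,0]>.042)&(L[...,0]<.082)&(L[...,1]<-.015)&(L[...,1]>-.12)&(L[...,2]>.022)&(L[...,2]<.13);q=L[m]
    f=np.polyfit(q[:,1],q[:,2],1);print('short',np.arctan(-f[0]))
    m=(L[...,2]>.04)&(abs(L[...,0])<.2)&(L[...,1]<.1)&(L[...,1]>-.2)&(L[...,2]<.12)
    lab=cv2.connectedComponentsWithStats(m.astype(np.uint8))
    for i in range(1,lab[0]):
        q=L[lab[1]==i]
        if len(q)>100: print(n,len(q),q.min(0),q.max(0))
```

```text
10.23 0.033 0.081 [0.527 0.123 0.081] [0.307 0.489 0.824]
10.57 0.045 0.072 [0.521 0.134 0.071] [0.122 0.042 0.12 ]
10.9 0.054 0.06 [0.517 0.142 0.059] [-0.02  -0.367 -0.218]
11.23 0.061 0.046 [0.514 0.148 0.046] [-0.02   0.631  0.114]
11.57 0.065 0.032 [0.512 0.151 0.031] [ 0.497  0.42  -0.697]
11.97 0.068 0.025 [0.512 0.154 0.025] [-0.256  0.415 -0.292]
12.22 0.068 0.022 [0.512 0.154 0.022] [-0.102  0.214 -0.526]
12.47 0.068 0.02 [0.512 0.154 0.022] [-5.902 -1.27  13.697]
13.03 0.068 0.06 [0.512 0.154 0.06 ] [-0.95  -0.719  0.525]
13.84 0.068 0.16 [0.511 0.154 0.159] [ 0.163  0.581 -0.57 ]
14.73 -0.05 0.25 [0.564 0.049 0.249] [-0.085  0.315 -1.482]
scene 470 angle 3.1377704905753503 0.019575868437881283 0.02601819227490465
short 0.5102513451691276
scene 1058 [ 0.114 -0.085  0.04 ] [ 0.177 -0.022  0.09 ]
scene 175 [0.118 0.001 0.04 ] [0.168 0.025 0.057]
scene 843 [ 0.073 -0.174  0.04 ] [ 0.115 -0.132  0.108]
scene 589 [ 0.036 -0.091  0.04 ] [ 0.088 -0.028  0.075]
top 1182 angle 3.143086382799474 0.016759481161122802 0.026980214789379953
short 0.5138258004097831
top 692 [ 0.117 -0.084  0.04 ] [ 0.179 -0.022  0.09 ]
top 382 [ 0.076 -0.173  0.04 ] [ 0.116 -0.132  0.108]
top 481 [0.12  0.001 0.04 ] [0.177 0.057 0.057]
top 557 [ 0.039 -0.091  0.04 ] [ 0.09  -0.028  0.075]
```

View pics/z_scene.png

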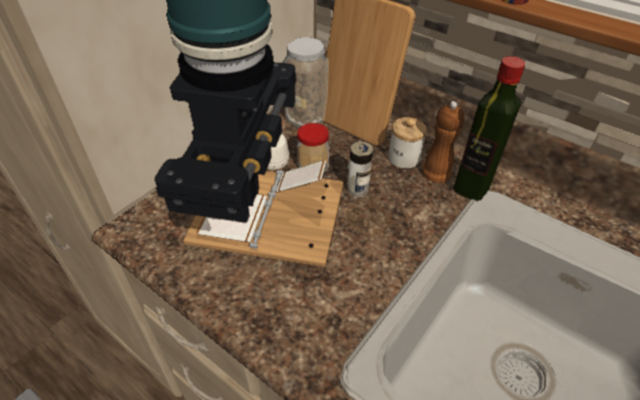

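View pics/z_top.png

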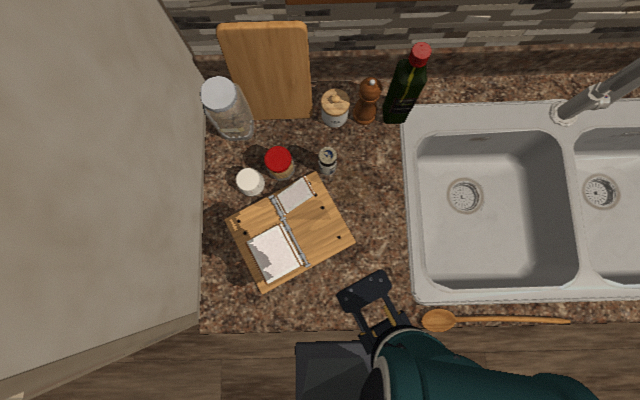

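The top view shows the long leaf flat on the left side at (272,255). The board, the short leaf at (296,195), the jars and the timer are where they were, and the arm is clear. I'm handing in.

```bash
python3 -c "
from cell import order,manip
manip.dwell(.3);print(order.close_job())"
```

```text
the job is handed in; nothing more can be done
None
```

The long leaf now lies flat on the left side, and I handed the job in at about 16 s on the robot's clock. I brought the arm round the tall cabinet with the fingers shut. The fingertips then pushed the leaf from about 0.85 rad up and over the spine and pressed it down, with about 14 N on the last press.

- **Long leaf:** the last depth views gave 3.138 rad (scene) and 3.143 rad (top), against the required 3.03.
- **Past upright:** I saw this only in a wrist picture on the way over, and did not measure the angle there.
- **Short leaf:** it was still at about 0.51 rad, as at the start.
- **Honey jar, timer and spice jar:** each was within about 2 mm of where it was. In the last scene view the gripper hid part of the timer, so its position comes from the top view.
- **Planner:** I saw no shift of the board in the last pictures, but did not measure its position again.
- **Robot:** it was clear of everything at the end. No check failed or disagreed.

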